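# Load a setting plug into a sprung gauge socket with tongs

### The job

Take the sprung tongs out of their stand and, squeezing them, lift the spool-headed setting plug by its waist out of the wooden rack; your own fingers must not touch the plug. With the tongs press it gently down into the bore of the sprung socket on the white fixture until its flange sits flush on the socket's top face: the bore grips the plug, so the socket sinks on its spring while the plug goes in, but never drive it down to the end of its travel. Let the plug go, leaving it fully home, stand the tongs upright in their stand again, and leave the other two plugs in the rack.

Things in the scene. Friction and masses are not known exactly. Their poses are not given: they have to be found in the camera images.
- tongs_grip (a point): Where to hold the sprung steel tongs: midway between their 2 flat leaves (14 mm wide, 4 thick). 120 mm long, 75 g, standing jaws down; bow top 46 mm above this point, 30 wide. z up the tongs, y from leaf to leaf (squeeze direction). At rest 37 mm over the leaves here, 40 mm at 19 mm below; 30 mm when squeezed parallel. Finger stops stick out 8 mm, their tops 24 mm below this point
- tongs_jaws (a point): Midway between the tongs' jaws, fixed to the bow, 70 mm below tongs_grip along the tongs (same axes). Jaws 8 mm tall (4 mm above and below this point), 14 mm wide in x; at rest 28 mm apart and 49 mm over the outside; when parallel 9 mm apart and 30 mm over the outside, and the leaves above them are then 22 mm apart inside
- tong_l (a joint): Squeeze of the left leaf (rad), hinged 40 mm above tongs_grip: 0 at rest, 0.085 parallel (jaws 9 mm apart, so shut on the plug's waist), 0.115 at most; the right leaf is the same. Squeezing force at the height of tongs_grip: 6 N to start, 11 N at parallel; 25 to 35 N grips the plug well. Squeezed only by about 0.01 to 0.03 rad the tongs can be carried open
- stand_mouth (a point): Centre of the mouth of the oblong well in the aluminium tongs stand, on its top face (fixed block 44 x 82 x 46 mm). The well is 18 mm along this point's x, 54 mm along its y and 40 mm deep, its lip chamfered by 3 mm. The tongs stand in it, jaws on its floor and spread along y; tongs_jaws is then 36 mm below this point
- plug_waist (a point): Mid-waist of the spool-headed steel setting plug to load: 43 mm tall, 30 g, z up. From its foot: shank 10 mm diameter x 22 with tapered foot, flange 20 diameter x 4, waist 9 diameter x 12, head 16 diameter x 5. This point is 32 mm above the foot, 10 above the flange's underside, 11 below the top. Stands loosely in any of the rack's 3 holes, flange on the rack's top face
- plug_tall_mid (a point): Another plug in the rack, to be left there: same shank and flange, but a plain cylindrical top 13 mm in diameter, ending 30 mm above the rack's top face. This point is 4 mm above the rack's top. The rack is a fixed wooden block, 50 x 130 x 28 mm, its three holes 42 mm apart in a row
- plug_ball_mid (a point): Another plug in the rack, to be left there: same shank and flange, but a 16 mm ball on a thin neck on top, ending 26 mm above the rack's top face. This point is 4 mm above the rack's top
- socket_mouth (a point): Centre of the bore's mouth on the top face of the steel socket (44 x 50 x 28 mm) that floats on a spring over the white fixture; z up; sinks with the socket, 80 mm above the table unpressed. Bore 11 mm diameter, 26 deep, chamfer 1.5; a sprung plunger 12 mm down its side grips the plug, which takes 5 to 11 N to slide in and then stays. Plug home: plug_waist is 10 mm above this point
- socket (a joint): How far the socket is pressed down (m): 0 at rest, end of travel 0.016; keep it under 0.0145. Its spring starts to yield at about 1 N and takes 1.2 N more for each mm, so about 18 N at 0.0145
There are look-alikes about, which are no part of the job. Of the things that look like the part that bears stand_mouth, the middle-sized one is meant.

How it is judged:
On the way, in this order (a step that is already met when the one before it is completed fails the run):
1. the plug is lifted out of the rack in the tongs (height (world z) of plug_waist above 0.062 m and contact force between tongs and plug above 0.3 N), for 0.2 s.
2. the plug is fully home in the socket, its flange on the top face (z of plug_waist in the frame of socket_mouth between 0.007 and 0.012 m and horizontal distance between plug_waist and socket_mouth below 0.004 m and angle between the z axis of plug_waist and the z axis of socket_mouth, either way round below 0.1 rad), for 0.2 s.
At the end, for the whole second after the job is handed in: Spool plug in the bore, flange within 2 mm of the socket top, within 0.1 rad of upright, clear of the tongs; socket back up (under 2 mm); tongs in their stand, jaws within 8 mm of the well floor, tilted under 0.2 rad; other two plugs within 12 mm of their start; all at rest (all of step 2 and value of joint socket below 0.002 m and contact force between tongs and plug below 0.05 N and z of tongs_jaws in the frame of stand_mouth below -0.028 m and horizontal distance between tongs_jaws and stand_mouth below 0.015 m and angle between tongs_grip's own z axis and vertical below 0.2 rad and linear speed of each of tongs, plug below 0.02 m/s and distance of each of plug_tall_mid, plug_ball_mid from where it was at the start of the episode below 0.012 m); the robot touches nothing.
It fails at once if the fingers touch the setting plug (contact force between the fingers and plug above 0.2 N).
It fails at once if the socket is pressed down by more than 14.5 mm (rammed towards the end of its travel) (value of joint socket above 0.0145 m).
It fails at once if another plug is taken or knocked out of the rack (distance of any of plug_tall_mid, plug_ball_mid from where it was at the start of the episode above 0.015 m).
It also fails if it takes over 61 s, if anything falls off the work surface, if the arm or the gripper's body presses on something with over 40 N, if the wrist force passes 120 N, or if a joint passes its speed limit or range.

### The arm

A 7-joint arm with a two-finger parallel gripper is mounted at the origin on the work surface. World frame = base frame: x ahead of the robot, y to its left, z up, the work surface at z = 0. Lengths are in m, angles in rad, forces in N, time in s.
With the tool pointing down it reaches from about 0.35 to 0.9 m from the base axis. Payload 7.2 kg.
Tool frame: the origin (TCP) lies on the centre line of the jaws, within the pads' length; the fingertips stand 8 mm ahead of it and the grasp point (between the pads) lies 11 mm behind it; z points along the fingers, y is the line along which they close (so a half turn about z gives the same grasp; the last joint's range is limited). The gripper opens to 88 mm and grips with 3 to 60 N. Pads are 20 mm wide; open, the fingers measure 115 mm over their backs; the gripper's body (75 mm by 178 mm) begins 61 mm behind the grasp point.
Start: joints at [1.263, 0.411, -0.013, 1.596, 0.006, 1.134, -0.082], TCP at [0.148, -0.607, 0.231] pointing down, gripper open.
Joint ranges: [-2.95, 2.95], [-0.29, 1.99], [-1.47, 1.44], [0.14, 2.54], [-1.03, 4.17], [0.13, 1.85], [-2.86, 2.86]. Speed limits (rad/s): [2.39, 2.39, 3.01, 3.01, 3.14, 3.14, 3.14].

### API

Orientations are given as a unit quaternion [w, x, y, z].
In Python, from rig import monitor, get_image, close_job, finder gives the robot as it stands. The module is installed in compiled form; this text tells all that it offers.
- The arm moves only by the tool play_rows, never from a script. Its argument "series" is a list of rows, each a list of 7 numbers: the shift along the tool's x, y, z scaled (see below), then the turn, a rotation vector about the tool's x, y, z scaled (see below), then the closure in counts, from 0 (fully open) to 255 (shut). A call has 1 to 8 rows; each row shifts and turns the commanded pose from where the row before left it, along the tool's axes as they then stand; what a row does not reach is not made up. The controller multiplies each number of a shift by 0.06 m and each number of a turn by 5 degrees. A row lasts 1/8 s, in which the tool goes at most 62.5 mm and 10.7 degrees, less where a joint would pass 70% of its speed; a pose out of reach is approached as far as the arm can. A call with a number of a shift or a turn outside -1 to 1 is refused whole. A call with a gripper value outside its range is refused whole. The fingers move at their own pace and stop on an object; "squeeze" is the grip in N (left out, the last holds). Time passes only in rows, so rows that do not move let the fingers close. It gives the time, the measured TCP pose, the force, the opening and the grip force at its end, in the units of the state.
- monitor.observe(): the state, without advancing time (a new reading comes with each control period).
- get_image(name): name is "scene" or "top" or "wrist"; returns a dict with "pixels" (400x640x3 uint8, red, green, blue), "fovy" (degrees; the focal length in pixels is half the picture's height over the tangent of half this angle, whatever the lens; pixels are square), "cx", "cy" (the principal point, pixels), "position" and "orientation" of the camera in the world. Camera axes: x right, y down, z forward; pixel columns grow to the right and rows downward; lengths in m; the calibration is good to about 2 mm. A picture is of the moment at which its call begins. There is no depth.
- close_job(): hands the job in; it is judged then, once.
Trained networks look in a picture, given as the dict that the camera call returned (one of the last four; its "shot" number tells which), for a name from the list of things; names that differ only in an ending like _2 or _b are one class to them, and where a whole thing is asked for, a point or a joint stands for the part that bears it (a point fixed in the world has none). Each returns a list of dicts, best first, with "confidence" (0 to 1); they miss things now and then, are a little off and sometimes report something else, mostly with a low value. They report only what shows in the picture. A call takes as long as a camera call. They do not tell look-alikes from the thing itself.
- finder.search_frame(picture, target): "at" ([x, y, z] in m, in world coordinates, good to about 4 mm: the middle of the surface that is visible of it).
- finder.regions_of(picture, target): "pixels" (400x640 bool, what is visible of it).
- finder.mark_of(picture, target): "at" ([x, y, z] in m, in world coordinates, good to about 4 mm: a listed point, or the origin of a listed thing).
The state is a dict: "clock": time; "joint_positions": joint angles; "qvel": joint speeds; "tau": joint torques, N m; "tool_pos": TCP position; "tool_rot": TCP orientation; "force": force on the tool from outside, world axes, zero at the start; "wrist_torque": the same for the moment, N m; "gripper_width": opening from 0.0 (shut) to 1.0 (fully open); "grip_force": force on a finger pad.
Only numpy, scipy, OpenCV 4.12 (cv2) and the standard library are available. Lean on these libraries where they do the work, as an engineer would, in place of code of your own. Each camera call takes 0.05 s, during which the arm holds its last target. There are 200 camera calls.

## Working session

There is one attempt and no reset: what is moved stays moved. The work goes in short steps, Python scripts to look and compute and a tool call to move; the robot and the scene stay as the last step left them, time stands still between calls to the robot, and variables do not carry over. Pictures are saved under pics/ and viewed, at most 10 in all, crops included, and the job is handed in when it is done.

Besides the shell and the picture viewer there is one more tool, called as a command line: name --pt "numbers of a row" for each row, then --argument value for the rest. play_rows: Moves the arm, as the interface text tells. Shifts and turns lie within -1 to 1; 1 stands for 0.06 m of shift or 5 degrees of turn. Its arguments: {"type":"object","properties":{"series":{"type":"array","items":{"type":"array","items":{"type":"number"}}},"squeeze":{"type":"number"}},"required":["series"]}

```bash
mkdir -p pics
cat > h.py <<'E'
import numpy as np,cv2
from rig import monitor,get_image,close_job,finder
from scipy.spatial.transform import Rotation as R
def rot(q): return R.from_quat(np.r_[q[1:],q[0]])
def f_(im): return 200/np.tan(np.radians(im['fovy'])/2)
def proj(im,p):
    c=rot(im['orientation']).inv().apply(np.array(p)-im['position']); return c[:2]/c[2]*f_(im)+[im['cx'],im['cy']]
def onplane(im,uv,z):
    d=rot(im['orientation']).apply([(uv[0]-im['cx'])/f_(im),(uv[1]-im['cy'])/f_(im),1.]); p=np.array(im['position']); return p+d*(z-p[2])/d[2]
def save(im,n): cv2.imwrite('pics/'+n,im['pixels'][:,:,::-1])
def st():
    s=monitor.observe(); r=rot(s['tool_rot']); print('t',round(s['clock'],2),'tcp',np.round(s['tool_pos'],4),'R',np.round(r.as_matrix(),3).tolist(),'F',np.round(s['force'],1),'w',round(s['gripper_width'],3),'g',round(s['grip_force'],1)); return s
E
python3 - <<'E'
from h import *
np.set_printoptions(suppress=True)
st()
ims={n:get_image(n) for n in('scene','top')}
for n,im in ims.items():
    save(im,n+'0.png'); print(n,im['fovy'],np.round(im['position'],3))
    for t in['tongs_grip','tongs_jaws','stand_mouth','plug_waist','plug_tall_mid','plug_ball_mid','socket_mouth']:
        for d in finder.mark_of(im,t)[:4]: print(t,round(d['confidence'],2),np.round(d['at'],4),np.round(proj(im,d['at'])))
E
```

```text
t 0.0 tcp [ 0.1483 -0.6066  0.2298] R [[0.971, 0.238, -0.001], [0.238, -0.971, 0.002], [-0.0, -0.002, -1.0]] F [ 0.6 -0.4 -0.7] w 1.0 g 0.0
scene 53.46668867838784 [0.993 0.388 0.785]
tongs_grip 0.7 [ 0.5509 -0.2647  0.0822] [233. 160.]
tongs_jaws 0.52 [ 0.5498 -0.2641  0.0086] [238. 180.]
stand_mouth 0.89 [ 0.555  -0.2677  0.0458] [233. 170.]
stand_mouth 0.85 [ 0.6843 -0.2874  0.0361] [190. 197.]
stand_mouth 0.73 [ 0.4215 -0.2649  0.0569] [269. 142.]
plug_waist 0.43 [0.5445 0.2199 0.037 ] [390. 272.]
plug_tall_mid 0.65 [0.5519 0.2676 0.0315] [407. 288.]
plug_ball_mid 0.42 [0.5634 0.3071 0.0324] [420. 303.]
socket_mouth 0.68 [0.5482 0.0099 0.0776] [314. 213.]
top 55.85661804534842 [ 0.397 -0.008  1.028]
tongs_grip 0.75 [ 0.5559 -0.259   0.08  ] [424. 190.]
tongs_jaws 0.44 [ 0.5537 -0.2661  0.0116] [420. 195.]
stand_mouth 0.9 [ 0.678  -0.289   0.0368] [428. 147.]
stand_mouth 0.87 [ 0.4186 -0.2687  0.0625] [429. 244.]
plug_waist 0.6 [0.5474 0.2219 0.038 ] [239. 200.]
plug_ball_mid 0.49 [0.5674 0.3052 0.0315] [208. 194.]
socket_mouth 0.85 [0.5506 0.0118 0.0781] [317. 195.]
```

```bash
python3 -c "
import cv2
a=cv2.imread('pics/scene0.png')[110:330,160:460];b=cv2.imread('pics/top0.png')[120:270,180:460]
a=cv2.resize(a,(780,572));cv2.imwrite('pics/a.png',a);cv2.imwrite('pics/b.png',cv2.resize(b,(784,420)))"
```

```text
(no output)
```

View pics/a.png

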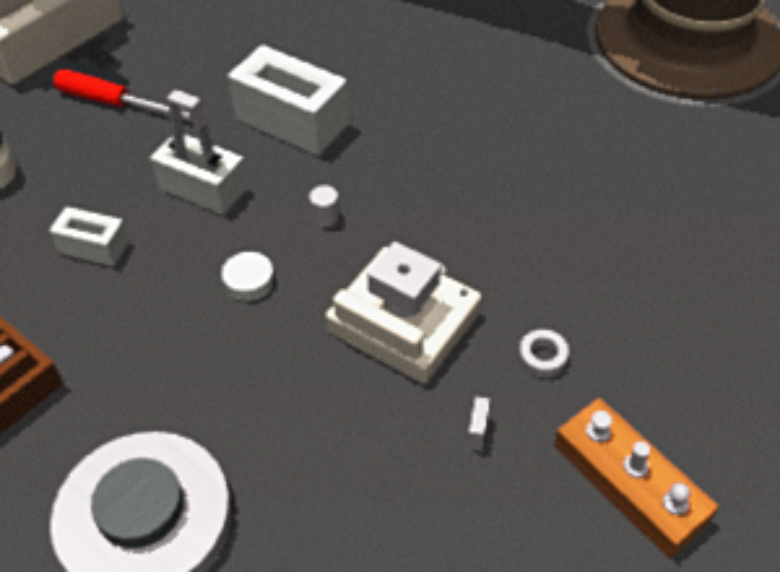

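View pics/b.png

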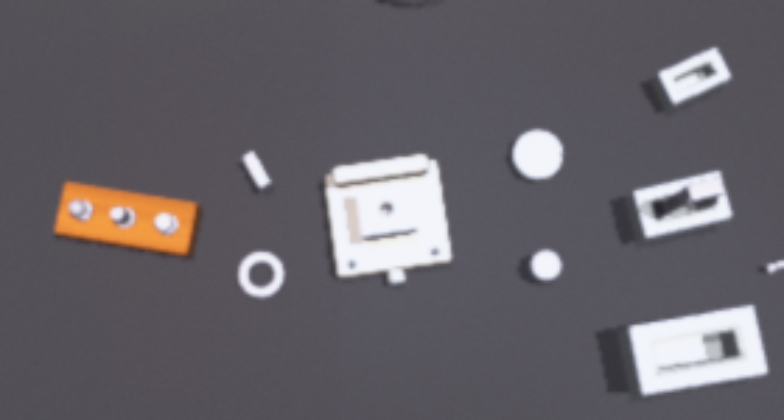

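The tongs stand in the middle-sized stand, at top crop (683,204). The spool plug is at (167,223), at the rack end nearest the socket, and the socket bore is at (387,208). The tool yaw already nearly matches the stand, so I'm moving over it for a wrist look.

play_rows --pt "0.9 -0.45 0 0 0 0 0" --pt "0.9 -0.45 0 0 0 0 0" --pt "0.9 -0.45 0 0 0 0 0" --pt "0.9 -0.45 0 0 0 0 0" --pt "0.9 -0.45 0 0 0 0 0" --pt "0.9 -0.45 0 0 0 0 0" --pt "0.9 -0.45 0 0 0 0 0" --pt "0 0 0 0 0 0 0"

```text
clock: 1.8
tool_pos: [0.4749, -0.3288, 0.2307]
tool_rot: [-0.001, 0.992, 0.124, 0.001]
force: [0.1, -0.7, -0.1]
gripper_width: 0.998
grip_force: 0.0
```

```bash
cat > look.py <<'E'
import sys
from h import *
np.set_printoptions(suppress=True)
s=st(); r=rot(s['tool_rot'])
cam,name,ts=sys.argv[1],sys.argv[2],sys.argv[3:]
im=get_image(cam); save(im,name); print(np.round(im['position'],3),im['fovy'])
for t in ts:
    for d in finder.mark_of(im,t)[:3]: print(t,round(d['confidence'],2),np.round(d['at'],4),np.round(proj(im,d['at'])),'tool-frame',np.round(r.inv().apply(np.array(d['at'])-s['tool_pos']),4))
np.save('last.npy',im,allow_pickle=True)
E
python3 look.py wrist w1.png tongs_grip tongs_jaws stand_mouth
```

```text
t 1.8 tcp [ 0.4749 -0.3288  0.2307] R [[0.969, 0.246, 0.002], [0.246, -0.969, 0.002], [0.002, -0.001, -1.0]] F [ 0.1 -0.7 -0.1] w 0.998 g 0.0
[ 0.556 -0.309  0.386] 70.50452501015054
tongs_grip 0.61 [ 0.5538 -0.268   0.0791] [283.  96.] tool-frame [ 0.0911 -0.0393  0.1518]
stand_mouth 0.95 [ 0.5497 -0.2647  0.0433] [284. 100.] tool-frame [ 0.0878 -0.0434  0.1876]
stand_mouth 0.79 [ 0.4173 -0.2669  0.0667] [260. 212.] tool-frame [-0.041  -0.0739  0.164 ]
```

View pics/w1.png

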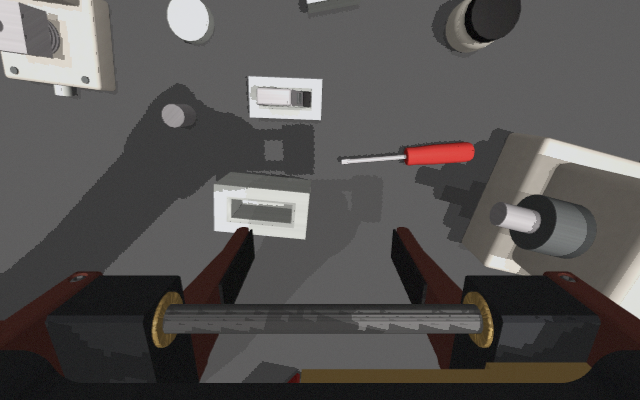

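The wrist view shows the stand with the tongs at (285,98). I'll fit its top-face rectangle for the exact centre and yaw.

Run:
```python
from h import *
im=np.load('last.npy',allow_pickle=True).item()
g=im['pixels'].min(2)[60:135,235:335]
print(g[5::6,::8])
for th in(150,180,200):
    c=max(cv2.findContours((g>th).astype(np.uint8),0,1)[0],key=cv2.contourArea)
    b=cv2.boxPoints(cv2.minAreaRect(c))+[235,60]
    P=np.array([onplane(im,u,.046) for u in b])[:,:2]
    e=[P[1]-P[0],P[2]-P[1]]; l=max(e,key=np.linalg.norm)
    print(th,P.mean(0).round(4),[round(np.linalg.norm(x),4) for x in e],np.degrees(np.arctan2(l[1],l[0])))
```

```text
[[ 93  95  93  93  93  95  94  94  93  93  95  94  93]
 [ 96  92  93  94  95  94  96  94  94  92  95  94  94]
 [ 95  94 222 222 219 168 148 117 104  98  93  94  95]
 [ 94  94 223 223 222 223 223 223 223 223 223  94  95]
 [ 96  92 174 207 201 194 189 191 189 190 223  94  95]
 [ 94  92 177 214 215 218 220 103  81  55 223  95  94]
 [ 93  94 223 214 216 218 220 106  87  55 223  94  94]
 [ 95  95 222 205 201 185 185 166 153 125 223  93  95]
 [ 96  94 223 223 223 217 216 217 220 224 223  95  95]
 [ 58  67  94  83  82  82  82  83 127 194 219  95  94]
 [ 60  61  66  94  96  94  60  88  58  61  93  96  95]
 [ 60  61  59  58  60  60  59  59  63  61  95  95  94]]
150 [ 0.5518 -0.2653] [np.float64(0.0445), np.float64(0.0826)] -77.79188457048802
180 [ 0.5519 -0.2657] [np.float64(0.044), np.float64(0.0812)] -77.8340903021991
200 [ 0.5519 -0.2656] [np.float64(0.0435), np.float64(0.0809)] -77.83438179489549
```

play_rows --pt "0.75 -0.35 0.3 0 0 0 0" --pt "0.75 -0.355 0 0 0 0 0" --pt "0 0 0 0 0 0.41 0" --pt "0 0 0.8 0 0 0 0" --pt "0 0 0.7 0 0 0 0" --pt "0 0 0 0 0 0 0"

```text
clock: 2.75
tool_pos: [0.5446, -0.2727, 0.1199]
tool_rot: [-0.001, 0.995, 0.1, -0.003]
force: [-0.9, 0.6, -0.6]
gripper_width: 0.998
grip_force: 0.0
```

```bash
python3 look.py wrist w2.png tongs_grip
```

```text
t 2.75 tcp [ 0.5446 -0.2727  0.1199] R [[0.98, 0.199, -0.006], [0.199, -0.98, 0.002], [-0.006, -0.003, -1.0]] F [-0.9  0.6 -0.6] w 0.998 g 0.0
[ 0.628 -0.257  0.275] 70.50452501015054
```

View pics/w2.png

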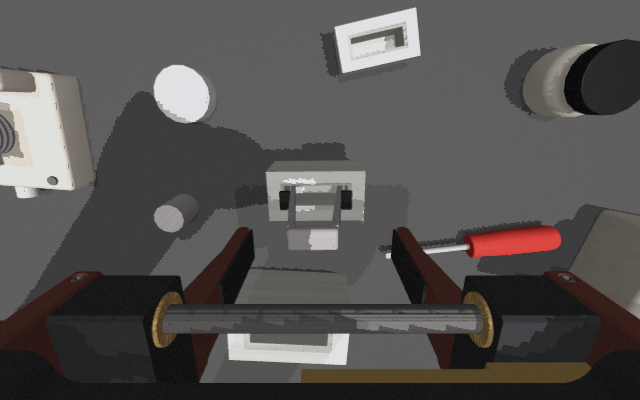

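The tongs' bow at (313,239) sits between the open fingers, with the finger stops visible at (285,200) and (346,200). I'm correcting the 7 mm shortfall and going down.

play_rows --pt "0.143 -0.092 0 0 0 -0.14 0" --pt "0 0 0.5 0 0 0 0" --pt "0 0 0.38 0 0 0 0" --pt "0 0 0 0 0 0 0"

```text
clock: 3.35
tool_pos: [0.5555, -0.2636, 0.0699]
tool_rot: [-0.0, 0.994, 0.108, -0.0]
force: [0.9, -0.2, 0.4]
gripper_width: 0.997
grip_force: 0.0
```

play_rows --pt "-0.065 0.02 0.03 0 0 0 0" --pt "0 0 0 0 0 0 0"

```text
clock: 3.6
tool_pos: [0.5522, -0.2668, 0.0694]
tool_rot: [0.001, 0.994, 0.108, 0.001]
force: [0.0, 0.7, 0.4]
gripper_width: 1.0
grip_force: 0.0
```

```bash
python3 look.py wrist w3.png tongs_grip
```

```text
t 3.6 tcp [ 0.5522 -0.2668  0.0694] R [[0.977, 0.214, 0.002], [0.214, -0.977, -0.001], [0.001, 0.001, -1.0]] F [0.  0.7 0.4] w 1.0 g 0.0
[ 0.634 -0.25   0.225] 70.50452501015054
```

View pics/w3.png

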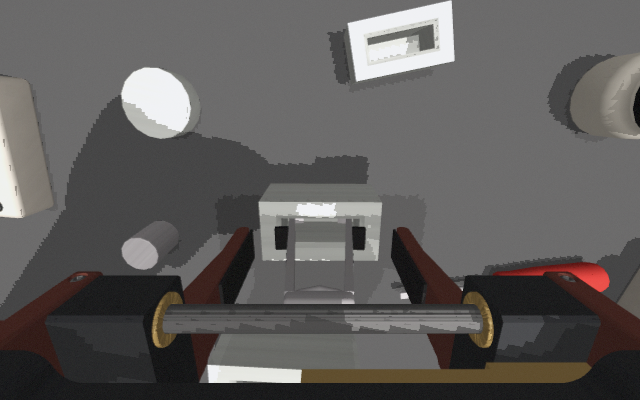

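The stops and leaves are centred between the fingers, at (280,238) and (358,238). I'm closing to a light squeeze.

play_rows --pt "0 0 0 0 0 0 146" --pt "0 0 0 0 0 0 146" --pt "0 0 0 0 0 0 146" --pt "0 0 0 0 0 0 146" --pt "0 0 0 0 0 0 146" --pt "0 0 0 0 0 0 146" --squeeze 30

```text
clock: 4.45
tool_pos: [0.5517, -0.2662, 0.068]
tool_rot: [-0.0, 0.994, 0.108, -0.0]
force: [0.3, -0.5, -1.2]
gripper_width: 0.434
grip_force: 4.8
```

play_rows --pt "0 0 0 0 0 0 150" --pt "0 0 -0.2 0 0 0 150" --pt "0 0 -0.4 0 0 0 150" --pt "0 0 -0.5 0 0 0 150" --pt "0 0 -0.5 0 0 0 150" --pt "0 0 -0.4 0 0 0 150" --pt "0 0 0 0 0 0 150"

```text
clock: 5.32
tool_pos: [0.553, -0.2666, 0.1907]
tool_rot: [0.001, 0.994, 0.108, 0.002]
force: [-0.4, -0.4, -1.4]
gripper_width: 0.411
grip_force: 5.3
```

```bash
python3 look.py wrist w4.png tongs_grip tongs_jaws
```

```text
t 5.33 tcp [ 0.553  -0.2666  0.1907] R [[0.977, 0.214, 0.004], [0.214, -0.977, -0.002], [0.004, 0.003, -1.0]] F [-0.4 -0.4 -1.4] w 0.411 g 5.3
[ 0.634 -0.249  0.346] 70.50452501015054
tongs_jaws 0.93 [ 0.5551 -0.2636  0.1358] [318. 211.] tool-frame [ 0.0025 -0.0027  0.0549]
```

View pics/w4.png

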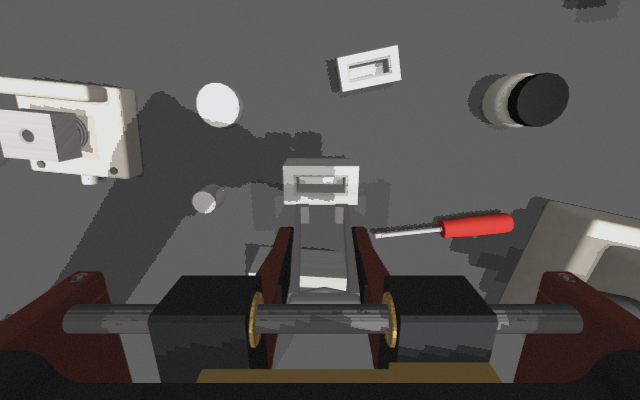

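The tongs are out of the stand and held, jaws at (322,213). Next is the rack.

play_rows --pt "0.1 -0.4 0 0 0 0 150" --pt "0.18 -0.85 0 0 0 0 150" --pt "0.18 -0.9 0 0 0 0 150" --pt "0.18 -0.9 0 0 0 0 150" --pt "0.18 -0.9 0 0 0 0 150" --pt "0.18 -0.9 0 0 0 0 150" --pt "0.18 -0.9 0 0 0 0 150" --pt "0.18 -0.85 0 0 0 0 150"

```text
clock: 6.48
tool_pos: [0.5456, 0.1398, 0.1868]
tool_rot: [0.0, 0.994, 0.108, -0.001]
force: [1.2, -0.4, -1.8]
gripper_width: 0.409
grip_force: 5.3
```

play_rows --pt "0.12 -0.6 0 0 0 0 150" --pt "0.05 -0.3 0 0 0 0 150" --pt "0 0 0 0 0 0 150"

```text
clock: 6.85
tool_pos: [0.5444, 0.1935, 0.1872]
tool_rot: [0.0, 0.994, 0.109, -0.001]
force: [-0.4, -1.1, -0.7]
gripper_width: 0.413
grip_force: 5.3
```

```bash
python3 look.py wrist w5.png tongs_jaws plug_waist plug_tall_mid plug_ball_mid socket_mouth
```

```text
t 6.85 tcp [0.5444 0.1935 0.1872] R [[0.976, 0.216, -0.001], [0.216, -0.976, -0.0], [-0.001, 0.0, -1.0]] F [-0.4 -1.1 -0.7] w 0.413 g 5.3
[0.627 0.211 0.342] 70.50452501015054
tongs_jaws 0.73 [0.5462 0.1948 0.1307] [320. 211.] tool-frame [ 0.0021 -0.0009  0.0565]
plug_waist 0.72 [0.5503 0.2246 0.0355] [295. 171.] tool-frame [ 0.0127 -0.0291  0.1517]
plug_tall_mid 0.57 [0.5605 0.2621 0.0253] [265. 153.] tool-frame [ 0.0308 -0.0636  0.1618]
plug_ball_mid 0.56 [0.5659 0.3028 0.0333] [227. 141.] tool-frame [ 0.0449 -0.1021  0.1538]
```

View pics/w5.png

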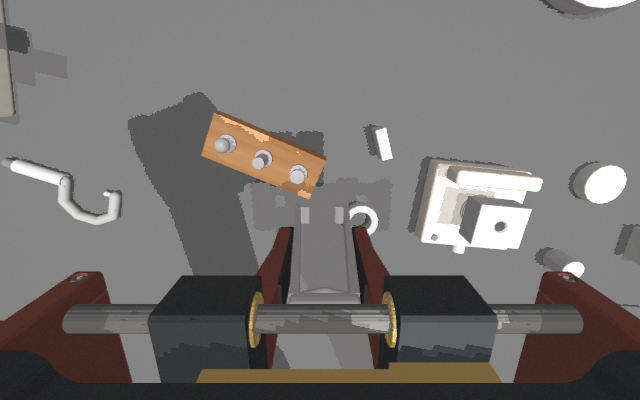

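The spool head is at (298,174), with the tall and ball plugs beyond it. The socket bore is at (502,227). I'll compute exact positions from these.

Run:
```python
from h import *
np.set_printoptions(suppress=True)
im=np.load('last.npy',allow_pickle=True).item(); p=im['pixels']
hsv=cv2.cvtColor(p,cv2.COLOR_RGB2HSV)
m=((hsv[...,0]<20)&(hsv[...,1]>110)&(hsv[...,2]>110)).astype(np.uint8); m[220:]=0;m[:,:150]=0;m[:,350:]=0
m=cv2.morphologyEx(m,cv2.MORPH_OPEN,np.ones((3,3)))
c=max(cv2.findContours(m,0,1)[0],key=cv2.contourArea); b=cv2.boxPoints(cv2.minAreaRect(c))
P=np.array([onplane(im,u,.028) for u in b])[:,:2];print('rack',b.round().tolist(),P.round(4).tolist(),P.mean(0))
# head
g=p.min(2); print(g[160:192,284:314:1][::2,::2])
print(g[216:240:2,488:520:2])
print(proj(im,[.5455,.221,.049]))
```

```text
rack [[197.0, 154.0], [215.0, 109.0], [327.0, 155.0], [309.0, 199.0]] [[0.5441, 0.3353], [0.5959, 0.3205], [0.574, 0.1932], [0.5184, 0.2023]] [0.5580983  0.26283528]
[[ 92  94  95  94  97  95  93  97  95  95  94  96  93  92  92]
 [ 94  93  92  95  95  94  95  96  94  94  94  94  96  94  92]
 [ 95  96  94  92  93  94 108 120 103  98  95  95  94  95  95]
 [ 97  98  97  96 116 204 206 204 208 199 103  95  95  95  94]
 [102  99 100 107 204 203 200 202 174 202 201  94  95  96  95]
 [103 102 100 159 193 140 193 165 136 201 202 153  93  93  96]
 [103  99 102 191 199 206 208 208 206 169 174 196  94  93  94]
 [ 99 101 101 185 204 206 206 203 204 203 151 196  95  93  95]
 [101 100 100 185 204 203 202 205 201 201 160 178  99  97  98]
 [101 101 102 165 201 201 202 200 200 199 144 101 101 100  98]
 [101  83 100 128 201 199 199 197 196 197  94 102 102 100 100]
 [ 81  80  80  81 123 195 196 197 193 106  82  97 100 100 101]
 [ 78  79  80  80  79  80  84  97  81  80  80  98  99 100 100]
 [ 74  75  77  79  80  80  80  79  82  83  81  85  95  80  78]
 [ 73  72  75  74  76  78  80  78  79  78  82  82  8
[... 207 characters left out ...]
]
 [255 255 255 255 255 255 255 255 255 255 255 255 255 255 255 255]
 [255 255 255 255 254 166 101 109 212 243 255 255 255 255 255 255]
 [255 255 255 252 109 105 103 102 119 216 255 255 255 255 255 255]
 [255 255 255 215 112 111 107 103 129 188 255 255 255 255 255 255]
 [255 255 255 189 116 113 112 106 168 224 255 255 255 255 255 255]
 [255 255 255 243 132 120 125 187 217 252 255 255 255 255 255 255]
 [255 255 255 255 238 228 229 227 255 255 255 255 255 255 255 255]
 [255 255 255 255 255 255 255 255 255 255 255 255 255 255 255 255]
 [255 255 255 255 255 255 255 255 255 255 255 255 255 255 255 255]
 [255 255 255 255 255 255 255 255 255 255 254 255 255 255 255 255]]
[296.46779857 178.84668409]
```

```bash
python3 -c "
import cv2
a=cv2.imread('pics/w5.png');l=cv2.resize(a[120:220,200:335],(540,400),interpolation=0);r=cv2.resize(a[190:255,455:535],(250,203),interpolation=0)
import numpy as np
o=np.zeros((400,795,3),np.uint8);o[:,:540]=l;o[:203,545:]=r;cv2.imwrite('pics/c5.png',o)"
```

```text
(no output)
```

View pics/c5.png

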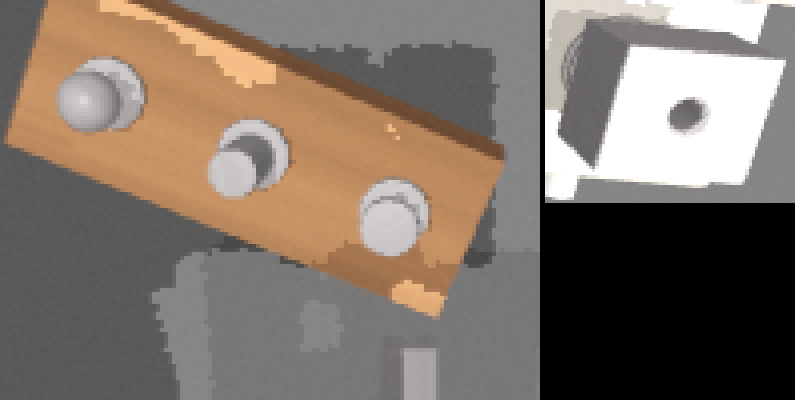

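Run:
```python
from h import *
np.set_printoptions(suppress=True)
im=np.load('last.npy',allow_pickle=True).item()
print('head',onplane(im,(297.25,176.5),.049),'flange',onplane(im,(298.75,172.5),.032))
print('bore',onplane(im,(500.7,226.9),.08))
Q=np.array([onplane(im,(455+(a-545)/3.125,190+b/3.125),.08)[:2] for a,b in[(629,45),(785,58),(745,185),(593,167)]]);print(Q.round(4),Q.mean(0), [np.linalg.norm(Q[i]-Q[i-1]) for i in range(4)])
print('jaw seen',onplane(im,(320,213),.187-.058+.004))
```

```text
head [0.54822002 0.22067621 0.049     ] flange [0.54858214 0.22049317 0.032     ]
bore [0.54969295 0.00886365 0.08      ]
[[ 0.5682  0.0368]
 [ 0.5749 -0.0131]
 [ 0.5302 -0.0199]
 [ 0.5255  0.0318]] [0.54971452 0.00888478] [np.float64(0.043012075034638116), np.float64(0.05033343984402656), np.float64(0.0451614608523527), np.float64(0.0519916910978208)]
jaw seen [0.54533369 0.19450148 0.133     ]
```

play_rows --pt "0.163 -0.427 0 0 0 0 150" --pt "0 0 0.5 0 0 0 150" --pt "0 0 0.5 0 0 0 150" --pt "0 0 0 0 0 0 150" --pt "0 0 0 0 0 0 150"

```text
clock: 7.78
tool_pos: [0.5497, 0.22, 0.1291]
tool_rot: [-0.0, 0.994, 0.108, 0.001]
force: [-1.0, 0.6, 0.1]
gripper_width: 0.41
grip_force: 5.3
```

```bash
python3 look.py wrist w6.png tongs_jaws plug_waist; python3 -c "
import cv2
a=cv2.imread('pics/w6.png');cv2.imwrite('pics/c6.png',cv2.resize(a[140:260,240:400],(800,600),interpolation=0))"
```

```text
t 7.78 tcp [0.5497 0.22   0.1291] R [[0.977, 0.214, 0.001], [0.214, -0.977, 0.0], [0.001, -0.0, -1.0]] F [-1.   0.6  0.1] w 0.41 g 5.3
[0.632 0.237 0.284] 70.50452501015054
tongs_jaws 0.74 [0.5489 0.2204 0.0346] [321. 199.] tool-frame [-0.0008 -0.0005  0.0945]
tongs_jaws 0.72 [0.5524 0.2192 0.0725] [323. 210.] tool-frame [0.0024 0.0014 0.0566]
plug_waist 0.88 [0.552  0.2217 0.0344] [320. 196.] tool-frame [ 0.0025 -0.0011  0.0947]
```

View pics/c6.png

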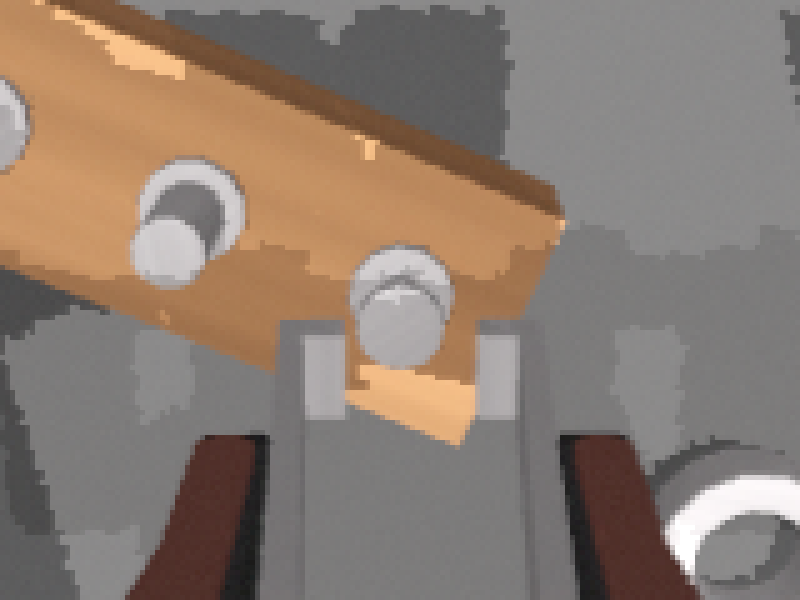

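Run:
```python
from h import *
np.set_printoptions(suppress=True)
im=np.load('last.npy',allow_pickle=True).item(); s=monitor.observe(); r=rot(s['tool_rot']); 
for n,u,z in[('head',(320,205.4),.049),('flange',(320.2,198.8),.032),('jaw',(322.2,215.3),.075),('jawfar',(322.2,207),.075),('jawnear',(322.2,223.6),.075)]:
    w=onplane(im,u,z); print(n,w.round(4),r.inv().apply(w-s['tool_pos']).round(4))
```

```text
head [0.5478 0.2206 0.049 ] [-0.0021 -0.0007  0.0805]
flange [0.5482 0.2207 0.032 ] [-0.0017 -0.0006  0.0975]
jaw [0.5492 0.2189 0.075 ] [-0.001   0.0013  0.0545]
jawfar [0.5561 0.2204 0.075 ] [0.006  0.0013 0.0545]
jawnear [0.5422 0.2174 0.075 ] [-0.0082  0.0013  0.0545]
```

play_rows --pt "-0.015 -0.033 0 0 0 0 150" --pt "0 0 0.2 0 0 0 150" --pt "0 0 0.2 0 0 0 150" --pt "0 0 0.13 0 0 0 150" --pt "0 0 0 0 0 0 150" --pt "0 0 0 0 0 0 150"

```text
clock: 8.68
tool_pos: [0.5478, 0.222, 0.0963]
tool_rot: [-0.0, 0.994, 0.108, -0.0]
force: [0.3, -0.0, -0.3]
gripper_width: 0.418
grip_force: 5.3
```

```bash
python3 look.py wrist w7.png tongs_jaws plug_waist; python3 -c "
import cv2
a=cv2.imread('pics/w7.png');cv2.imwrite('pics/c7.png',cv2.resize(a[140:260,240:400],(800,600),interpolation=0))"
```

```text
t 8.68 tcp [0.5478 0.222  0.0963] R [[0.977, 0.215, -0.0], [0.215, -0.977, 0.0], [0.0, -0.0, -1.0]] F [ 0.3 -0.  -0.3] w 0.418 g 5.3
[0.63  0.239 0.251] 70.50452501015054
tongs_jaws 0.57 [0.5519 0.2233 0.0397] [321. 208.] tool-frame [ 0.0043 -0.0004  0.0566]
plug_waist 0.97 [0.5515 0.2212 0.0374] [323. 208.] tool-frame [0.0035 0.0016 0.0589]
```

View pics/c7.png

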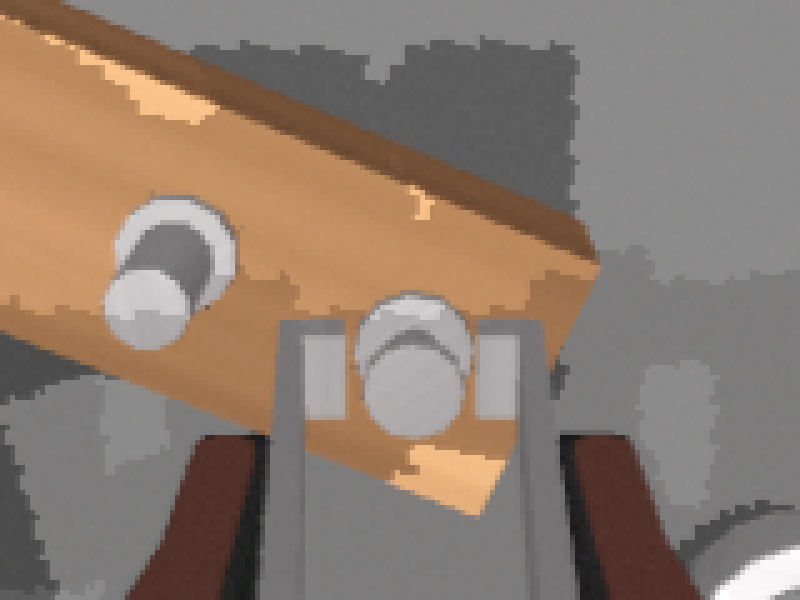

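Jaws straddle the waist, with the head centred at (415,390) in the crop. Squeezing now.

play_rows --pt "0 0 0 0 0 0 165" --pt "0 0 0 0 0 0 180" --pt "0 0 0 0 0 0 220" --pt "0 0 0 0 0 0 220" --pt "0 0 0 0 0 0 220" --pt "0 0 0 0 0 0 220" --squeeze 30

```text
clock: 9.57
tool_pos: [0.5478, 0.222, 0.0964]
tool_rot: [-0.0, 0.994, 0.108, 0.0]
force: [-0.2, 0.3, 0.2]
gripper_width: 0.335
grip_force: 30.0
```

```bash
python3 look.py wrist w8.png tongs_jaws plug_waist
```

```text
t 9.57 tcp [0.5478 0.222  0.0964] R [[0.977, 0.215, 0.0], [0.215, -0.977, 0.0], [0.0, -0.0, -1.0]] F [-0.2  0.3  0.2] w 0.335 g 30.0
[0.63  0.239 0.252] 70.50452501015054
tongs_jaws 0.95 [0.5493 0.2223 0.0394] [321. 211.] tool-frame [0.0015 0.     0.057 ]
plug_waist 0.85 [0.5506 0.2234 0.035 ] [320. 208.] tool-frame [ 0.003  -0.0008  0.0614]
```

play_rows --pt "0 0 -0.1 0 0 0 220" --pt "0 0 -0.2 0 0 0 220" --pt "0 0 -0.4 0 0 0 220" --pt "0 0 -0.5 0 0 0 220" --pt "0 0 -0.4 0 0 0 220" --pt "0 0 -0.1 0 0 0 220" --pt "0 0 0 0 0 0 220" --pt "0 0 0 0 0 0 220"

```text
clock: 10.72
tool_pos: [0.5471, 0.2216, 0.1971]
tool_rot: [0.0, 0.994, 0.108, -0.001]
force: [0.1, 0.3, -1.1]
gripper_width: 0.338
grip_force: 30.0
```

```bash
python3 look.py wrist w9.png tongs_jaws plug_waist plug_tall_mid plug_ball_mid socket_mouth
```

```text
t 10.72 tcp [0.5471 0.2216 0.1971] R [[0.977, 0.215, -0.002], [0.215, -0.977, -0.001], [-0.002, 0.0, -1.0]] F [ 0.1  0.3 -1.1] w 0.338 g 30.0
[0.629 0.239 0.352] 70.50452501015054
tongs_jaws 0.82 [0.548  0.2244 0.1392] [318. 211.] tool-frame [ 0.0016 -0.0026  0.0579]
plug_waist 0.77 [0.5483 0.2242 0.1352] [318. 209.] tool-frame [ 0.0018 -0.0023  0.0619]
plug_tall_mid 0.8 [0.5613 0.2653 0.0276] [287. 158.] tool-frame [ 0.0235 -0.0397  0.1695]
plug_ball_mid 0.74 [0.5671 0.304  0.0343] [253. 147.] tool-frame [ 0.0375 -0.0763  0.1628]
socket_mouth 0.95 [0.5526 0.0163 0.0804] [514. 227.] tool-frame [-0.0385  0.2016  0.1169]
```

play_rows --pt "-0.1 0.4 0 0 0 0 220" --pt "-0.16 0.8 0 0 0 0 220" --pt "-0.16 0.8 0 0 0 0 220" --pt "-0.16 0.8 0 0 0 0 220" --pt "-0.1 0.5 0 0 0 0 220" --pt "-0.04 0.15 0 0 0 0 220" --pt "0 0 0 0 0 0 220" --pt "0 0 0 0 0 0 220"

```text
clock: 12.02
tool_pos: [0.5499, 0.0125, 0.1983]
tool_rot: [-0.0, 0.994, 0.109, 0.0]
force: [-0.8, -0.0, -1.2]
gripper_width: 0.334
grip_force: 30.0
```

```bash
cp look.py l2.py; python3 look.py wrist w10.png tongs_jaws plug_waist socket_mouth
python3 - <<'E'
from h import *
np.set_printoptions(linewidth=250)
im=np.load('last.npy',allow_pickle=True).item();g=im['pixels'].min(2)
print(proj(im,[.5497,.0089,.08]),proj(im,[.5497,.0089,.15]))
print(g[150:250:3,270:372:3])
E
```

```text
t 12.03 tcp [0.5499 0.0125 0.1983] R [[0.976, 0.217, 0.0], [0.217, -0.976, 0.001], [0.0, -0.001, -1.0]] F [-0.8 -0.  -1.2] w 0.334 g 30.0
[0.632 0.03  0.353] 70.50452501015054
tongs_jaws 0.92 [0.5516 0.0158 0.1441] [317. 212.] tool-frame [ 0.0023 -0.0028  0.0542]
plug_waist 0.62 [0.5537 0.013  0.1348] [321. 206.] tool-frame [0.0038 0.0004 0.0635]
socket_mouth 0.72 [0.5521 0.0149 0.0791] [320. 188.] tool-frame [ 0.0026 -0.0018  0.1192]
[324.79927907 191.74994788] [325.45448455 218.46296524]
[[ 87  88  89 ... 255 255 255]
 [ 87  89  87 ... 255 255 255]
 [ 88  89  89 ... 250 254 246]
 ...
 [132 131 133 ...  41 130 133]
 [132 131 131 ...  39  69 132]
 [131 133 127 ...  38  42 133]]
```

Run:
```python
import numpy as np
im=np.load('last.npy',allow_pickle=True).item();g=im['pixels'].min(2)
for r in range(168,236,2): print(r,' '.join('%3d'%v for v in g[r,284:362:2]))
```

```text
168 214 213 213 211 211 215 215 214 208 150 129 150 141 123 121 120 119 121 120 117 119 121 120 119 118 118 119 120 120 119 118 119 145 255 255 255 255 255 255
170 212 214 214 213 211 213 215 215 213 202 201 255 255 204 205 206 203 189 170 151 146 125 126 126 122 121 120 121 119 118 118 118 119 226 255 255 255 255 255
172 210 212 215 215 216 215 216 215 212 206 205 218 255 204 203 202 204 202 203 202 202 202 203 204 205 204 205 188 183 165 150 151 142 175 255 255 255 255 255
174 212 212 213 215 216 217 215 215 208 204 205 205 205 206 206 205 205 205 205 205 206 204 204 203 203 202 202 203 202 202 218 255 255 255 255 255 255 255 255
176 211 211 212 213 215 215 214 214 208 204 204 204 203 205 204 203 203 202 202 203 203 204 205 205 205 205 204 203 204 204 219 255 255 255 255 255 255 255 255
178 213 212 212 212 214 215 214 213 206 203 203 202 202 202 203 203 203 204 204 204 204 204 203 203 204 204 203 203 202 203 203 255 255 255 255 255 255 255 255
180 213 209 185 211 181 180 187 212 207 205 206 205 205 204 204 204 202 202 202 202 201 201 200 201 201 201 201 201 201 201 202 255 255 255 
[... 3639 characters left out ...]
 117 116 115  99 109 110 110 109  71  69  69  68  65  98 116
228 108  40  40  38  42  39  27  31 110 109 111  95 103 119 118 117 117 117 116 118 117 116 116 118 118 119 116  96 109 109 109  25  29  39  42  42  40  40  79
230  41  39  37  42  40  41  35  43 111 109 111  94 113 120 117 117 118 117 118 117 118 116 117 118 118 117 118  97 109 108 109  64  31  39  39  40  41  37  40
232  38  39  41  42  38  37  32  47 110 110 109  94 111 117 118 117 116 117 117 116 117 119 118 120 117 116 117  98 104 110 110  67  29  36  39  41  39  37  40
234  40  39  38  40  39  39  33  55 110 108 108  92 117 117 118 117 117 117 117 118 118 118 117 116 119 118 117  96 102 109 110 104  31  35  43  39  38  41  37
```

Run:
```python
from h import *
np.set_printoptions(suppress=True)
im=np.load('last.npy',allow_pickle=True).item(); s=monitor.observe(); r=rot(s['tool_rot']); print(rot(im['orientation']).as_matrix().round(3).tolist())
for n,u,z in[('head',(322.3,218),.1509),('bore',(324,192.3),.08)]:
    w=onplane(im,u,z); print(n,w.round(4),r.inv().apply(w-s['tool_pos']).round(4))
```

```text
[[0.218, -0.929, -0.298], [-0.976, -0.208, -0.066], [-0.001, 0.305, -0.952]]
head [0.5499 0.0115 0.1509] [-0.      0.0002  0.0473]
bore [0.549  0.0096 0.08  ] [-0.0014  0.0018  0.1182]
```

play_rows --pt "-0.022 0.028 0 0 0 0 220" --pt "0 0 0.15 0 0 0 220" --pt "0 0 0.15 0 0 0 220" --pt "0 0 0 0 0 0 220" --pt "0 0 0 0 0 0 220" --pt "0 0 0 0 0 0 220"

```text
clock: 12.98
tool_pos: [0.5492, 0.0086, 0.1805]
tool_rot: [0.0, 0.994, 0.108, 0.0]
force: [0.0, -0.1, -1.8]
gripper_width: 0.337
grip_force: 30.0
```

```bash
python3 look.py wrist w11.png tongs_jaws plug_waist socket_mouth;  python3 - <<'E'
import numpy as np
im=np.load('last.npy',allow_pickle=True).item();g=im['pixels'].min(2)
for r in range(182,230,2): print(r,' '.join('%3d'%v for v in g[r,304:342:1]))
E
```

```text
t 12.97 tcp [0.5492 0.0086 0.1805] R [[0.977, 0.215, 0.0], [0.215, -0.977, 0.0], [0.0, 0.0, -1.0]] F [ 0.  -0.1 -1.8] w 0.337 g 30.0
[0.631 0.026 0.336] 70.50452501015054
tongs_jaws 0.64 [0.5523 0.0127 0.1242] [317. 209.] tool-frame [ 0.0039 -0.0033  0.0563]
plug_waist 0.75 [0.5508 0.0106 0.1198] [319. 209.] tool-frame [ 0.002  -0.0016  0.0607]
socket_mouth 0.9 [0.5513 0.0152 0.0809] [315. 193.] tool-frame [ 0.0034 -0.006   0.0996]
182 201 200 200 200 201 200 200 201 201 199 201 201 201 201 201 200 201 201 201 201 201 201 200 201 201 201 201 200 202 202 202 201 201 200 202 200 200 201
184 203 204 205 204 203 203 203 202 202 201 201 202 201 200 200 200 200 201 201 201 201 200 199 200 200 200 199 198 198 198 198 199 199 199 199 199 199 199
186 199 199 201 200 200 200 201 201 201 201 202 202 202 203 203 202 201 201 202 202 203 202 203 203 203 203 203 202 201 202 200 200 200 201 200 199 199 197
188 200 199 199 199 199 198 199 199 199 199 199 199 198 198 198 198 198 197 199 198 199 199 199 199 201 200 201 200 200 200 201 201 199 200 200 199 200 200
190 199 200 200 200 201 201 202 201 200 
[... 2379 characters left out ...]
 162 162 162 163 163 161 159 160 159 151 165 165 163 143  95 101 110 107 107
222 109 108 102  94 110 164 166 165 161 160 161 165 164 165 164 162 161 162 163 161 161 160 160 159 162 163 160 157 148 164 165 161 144  95  99 108 108 109
224 109 108 102  95  95 116 169 205 224 236 242 213 170 162 161 163 160 160 162 160 160 161 161 161 160 154 134 117 117 116 115 117 108  97 100 103 108 108
226 107 107  96  94 103 130 180 209 227 239 250 255 255 234 194 173 167 166 162 162 161 160 152 136 132 118 116 118 117 117 117 116 114  96  96  99 108 108
228 107 106  93  94 102 126 174 212 229 241 251 255 255 255 254 249 240 220 163 117 116 116 115 116 115 115 117 117 116 115 118 115 114 101  97  98 110 110
```

Run:
```python
from h import *
np.set_printoptions(suppress=True)
im=np.load('last.npy',allow_pickle=True).item(); s=monitor.observe(); r=rot(s['tool_rot']); print(im['cx'],im['cy'])
for n,u,z in[('head',(322.6,217.5),.133),('flange',(322.6,208),.114),('bore',(320.4,196.4),.08)]:
    w=onplane(im,u,z); print(n,w.round(4),r.inv().apply(w-s['tool_pos']).round(4))
```

```text
322.33697530228477 194.4321209837795
head [0.5496 0.0074 0.133 ] [0.0003 0.0013 0.0474]
flange [0.5503 0.0075 0.114 ] [0.001  0.0013 0.0664]
bore [0.5489 0.0093 0.08  ] [ 0.     -0.0008  0.1004]
```

play_rows --pt "-0.008 -0.035 0 0 0 0 220" --pt "0 0 0 0 0 0 220" --pt "0 0 0 0 0 0 220" --pt "0 0 0 0 0 0 220"

```text
clock: 13.68
tool_pos: [0.5481, 0.0105, 0.1802]
tool_rot: [0.0, 0.994, 0.108, 0.0]
force: [-1.0, 0.1, -1.2]
gripper_width: 0.339
grip_force: 30.0
```

```bash
python3 look.py wrist w12.png ;  python3 - <<'E'
import numpy as np
im=np.load('last.npy',allow_pickle=True).item();g=im['pixels'].min(2)
for r in range(188,222,2): print(r,' '.join('%3d'%v for v in g[r,304:342:1]))
E
```

```text
t 13.68 tcp [0.5481 0.0105 0.1802] R [[0.977, 0.215, 0.0], [0.215, -0.977, -0.0], [-0.0, 0.0, -1.0]] F [-1.   0.1 -1.2] w 0.339 g 30.0
[0.63  0.027 0.335] 70.50452501015054
188 201 201 200 200 200 200 200 200 200 200 201 199 198 198 197 196 188 181 182 189 190 198 198 199 200 199 198 199 199 199 198 198 199 199 195 168 174 198
190 197 198 199 198 199 199 199 199 199 200 200 201 197 177 159 164 165 166 164 166 165 164 164 184 199 198 199 199 199 198 198 198 198 194 165 167 165 165
192 167 174 198 199 199 198 198 198 198 198 197 184 140 116 108 124 138 151 160 158 132 106 113 141 171 196 199 198 199 197 198 199 199 193 167 167 168 167
194 169 176 202 202 202 198 178 202 201 201 198 173 129 104 106 109 110 110 110 110 112 108 105 109 139 159 190 196 196 196 197 197 195 165 165 165 165 166
196 167 166 167 168 167 167 168 167 168 167 166 150 141 105 106 110 112 110 109 111 112 107 105 114 152 159 170 170 170 171 171 170 170 170 170 170 169 169
198 165 165 165 165 164 164 165 165 164 166 165 155 147 140 106 108 112 119 119 115 111 108 109 129 152 164 167 167 167 165 167 166 165 166 168 167
[... 1024 characters left out ...]
 168 168 167 165 164 163 160 140 122 162 164 166 166 157 100 108 108 109 109
214 110 109 109 104 113 165 166 164 157 130 166 166 166 166 166 168 168 168 168 164 163 163 163 162 163 165 165 158 138 165 166 163 155  98 109 110 110 109
216 109 109 108 102 113 166 166 164 159 146 166 167 168 168 167 166 165 165 164 164 163 164 165 165 163 161 162 159 141 151 166 163 143  99 106 109 108 109
218 107 108 106  96 112 166 166 162 150 161 167 167 167 165 163 164 164 165 165 166 163 164 162 161 164 163 162 161 155 148 164 162 142  96 103 109 108 109
220 108 109 106  94 111 166 166 164 161 162 165 164 164 163 164 166 165 166 163 162 163 162 161 161 161 161 160 159 150 164 165 164 142  98 101 108 107 108
```

play_rows --pt "0 0 0.08 0 0 0 220" --pt "0 0 0.08 0 0 0 220" --pt "0 0 0.05 0 0 0 220" --pt "0 0 0.04 0 0 0 220" --pt "0 0 0 0 0 0 220" --pt "0 0 0 0 0 0 220"

```text
clock: 14.48
tool_pos: [0.5481, 0.0106, 0.1653]
tool_rot: [-0.0, 0.994, 0.108, 0.0]
force: [1.0, 0.3, 0.2]
gripper_width: 0.341
grip_force: 30.0
```

play_rows --pt "0 0 0.04 0 0 0 220" --pt "0 0 0.04 0 0 0 220" --pt "0 0 0 0 0 0 220" --pt "0 0 0 0 0 0 220"

```text
clock: 14.98
tool_pos: [0.548, 0.0105, 0.1604]
tool_rot: [0.0, 0.994, 0.108, -0.0]
force: [0.3, 0.2, 0.3]
gripper_width: 0.336
grip_force: 30.0
```

```bash
python3 look.py wrist w13.png socket_mouth plug_waist tongs_jaws
```

```text
t 14.97 tcp [0.548  0.0105 0.1604] R [[0.977, 0.215, -0.0], [0.215, -0.977, -0.0], [-0.0, 0.0, -1.0]] F [0.3 0.2 0.3] w 0.336 g 30.0
[0.63  0.027 0.316] 70.50452501015054
plug_waist 0.86 [0.5492 0.0124 0.0994] [319. 210.] tool-frame [ 0.0015 -0.0016  0.061 ]
tongs_jaws 0.6 [0.5507 0.0131 0.1054] [319. 210.] tool-frame [ 0.0032 -0.0019  0.055 ]
```

play_rows --pt "0 0 0.04 0 0 0 220" --pt "0 0 0.04 0 0 0 220" --pt "0 0 0 0 0 0 220" --pt "0 0 0 0 0 0 220"

```text
clock: 15.68
tool_pos: [0.5483, 0.0106, 0.1558]
tool_rot: [-0.0, 0.994, 0.108, 0.0]
force: [0.5, 1.0, 1.0]
gripper_width: 0.338
grip_force: 30.0
```

play_rows --pt "0 0 0.04 0 0 0 220" --pt "0 0 0.03 0 0 0 220" --pt "0 0 0 0 0 0 220" --pt "0 0 0 0 0 0 220"

```text
clock: 16.18
tool_pos: [0.5482, 0.0106, 0.1515]
tool_rot: [-0.0, 0.994, 0.108, 0.0]
force: [1.0, 0.6, 1.4]
gripper_width: 0.334
grip_force: 30.0
```

play_rows --pt "0 0 0.03 0 0 0 220" --pt "0 0 0.03 0 0 0 220" --pt "0 0 0 0 0 0 220" --pt "0 0 0 0 0 0 220"

```text
clock: 16.68
tool_pos: [0.5482, 0.0104, 0.148]
tool_rot: [0.0, 0.994, 0.108, 0.0]
force: [1.1, 0.7, 4.1]
gripper_width: 0.336
grip_force: 30.0
```

play_rows --pt "0 0 0.03 0 0 0 220" --pt "0 0 0.02 0 0 0 220" --pt "0 0 0 0 0 0 220" --pt "0 0 0 0 0 0 220"

```text
clock: 17.18
tool_pos: [0.5482, 0.0105, 0.1451]
tool_rot: [0.0, 0.994, 0.108, 0.0]
force: [-0.4, -1.2, 6.4]
gripper_width: 0.34
grip_force: 30.0
```

play_rows --pt "0 0 0.02 0 0 0 220" --pt "0 0 0.02 0 0 0 220" --pt "0 0 0 0 0 0 220" --pt "0 0 0 0 0 0 220"

```text
clock: 17.68
tool_pos: [0.5482, 0.0105, 0.1427]
tool_rot: [0.0, 0.994, 0.108, 0.0]
force: [-0.3, 0.2, 6.0]
gripper_width: 0.336
grip_force: 30.0
```

play_rows --pt "0 0 0.02 0 0 0 220" --pt "0 0 0.01 0 0 0 220" --pt "0 0 0 0 0 0 220" --pt "0 0 0 0 0 0 220"

```text
clock: 18.18
tool_pos: [0.5482, 0.0105, 0.1409]
tool_rot: [0.0, 0.994, 0.108, 0.0]
force: [0.7, 0.3, 6.1]
gripper_width: 0.335
grip_force: 30.0
```

play_rows --pt "0 0 0.02 0 0 0 220" --pt "0 0 0.01 0 0 0 220" --pt "0 0 0 0 0 0 220" --pt "0 0 0 0 0 0 220"

```text
clock: 18.68
tool_pos: [0.5482, 0.0105, 0.1392]
tool_rot: [0.0, 0.994, 0.108, 0.0]
force: [-1.2, 0.2, 8.1]
gripper_width: 0.335
grip_force: 30.0
```

```bash
python3 look.py wrist w14.png socket_mouth plug_waist tongs_jaws; python3 -c "
import numpy as np
im=np.load('last.npy',allow_pickle=True).item();g=im['pixels'].min(2)
for r in range(180,240,2): print(r,' '.join('%3d'%v for v in g[r,300:346:2]))"
```

```text
t 18.68 tcp [0.5482 0.0105 0.1392] R [[0.977, 0.214, 0.0], [0.214, -0.977, -0.0], [0.0, 0.0, -1.0]] F [-1.2  0.2  8.1] w 0.335 g 30.0
[0.63  0.027 0.294] 70.50452501015054
socket_mouth 0.71 [0.5511 0.0129 0.0699] [319. 204.] tool-frame [ 0.0033 -0.0018  0.0693]
plug_waist 0.87 [0.5505 0.01   0.0815] [322. 210.] tool-frame [0.0021 0.0009 0.0577]
tongs_jaws 0.58 [0.5518 0.0125 0.0824] [319. 209.] tool-frame [ 0.0039 -0.0012  0.0568]
180 122 124 121 118 116 114 113 111 116 116 113 115 114 115 114 114 116 115 115 113 113 113 115
182 196 197 196 198 197 199 198 181 178 159 163 145 135 120 120 117 117 110 113 114 114 115 115
184 198 195 196 196 197 196 195 194 194 194 255 255 255 255 197 197 198 195 180 177 160 142 125
186 198 198 198 198 197 197 197 198 196 196 197 255 255 252 196 195 195 194 193 193 194 195 194
188 196 196 196 196 196 197 198 198 198 198 198 255 255 254 198 197 198 197 197 196 196 196 196
190 195 196 195 195 195 196 196 197 196 195 196 195 255 249 196 196 196 197 197 197 197 198 196
192 195 196 196 196 195 195 195 195 196 196 196 210 255 195 195 195 196 196 197 195 195 1
[... 1514 characters left out ...]
 163 162 142  93 105 105 112
226 118 107 105  94 120 161 161 160 160 157 156 156 158 156 154 162 163 164 157  94 105 105 107
228 106 105 106  91 123 163 164 163 163 162 163 162 159 162 161 161 161 159 153  94 107 105 105
230 107 106 105  90 149 160 157 158 159 160 226 169 170 161 163 234 162 161 157  93 103 105 106
232 106 107 103  91 226 243 231 228 211 204 236 235 235 234 233 232 167 167 156  93 100 106 106
234 105 106 105  92 246 246 246 246 245 245 246 247 247 246 247 248 248 245 245  92  97 105 105
236 105 104 104  99 192 218 223 226 229 231 233 237 241 243 246 247 247 245 246 139  96 106 105
238 106 105  99  91 113 145 210 234 250 252 249 237 196 139 165 190 197 216 219 162  95 106 106
```

play_rows --pt "0 0 0.02 0 0 0 220" --pt "0 0 0.02 0 0 0 220" --pt "0 0 0 0 0 0 220" --pt "0 0 0 0 0 0 220"

```text
clock: 19.38
tool_pos: [0.5482, 0.0105, 0.1371]
tool_rot: [0.0, 0.994, 0.108, 0.0]
force: [-1.3, 0.1, 10.9]
gripper_width: 0.334
grip_force: 30.0
```

Force plateaued at about 7 N, then rose at the socket's spring rate, so the flange is seated. I'll unload the spring, then release the plug.

play_rows --pt "0 0 -0.04 0 0 0 220" --pt "0 0 -0.04 0 0 0 220" --pt "0 0 -0.05 0 0 0 220" --pt "0 0 0 0 0 0 220" --pt "0 0 0 0 0 0 220"

```text
clock: 20.0
tool_pos: [0.548, 0.0105, 0.144]
tool_rot: [-0.0, 0.994, 0.108, -0.0]
force: [0.6, 1.0, 2.1]
gripper_width: 0.339
grip_force: 30.0
```

play_rows --pt "0 0 0 0 0 0 175" --pt "0 0 0 0 0 0 160" --pt "0 0 0 0 0 0 152" --pt "0 0 0 0 0 0 150" --pt "0 0 0 0 0 0 149" --pt "0 0 0 0 0 0 149"

```text
clock: 20.75
tool_pos: [0.5478, 0.0102, 0.144]
tool_rot: [0.0, 0.994, 0.108, -0.0]
force: [-1.6, -0.6, -0.4]
gripper_width: 0.422
grip_force: 5.2
```

```bash
python3 look.py wrist w15.png socket_mouth plug_waist tongs_jaws; python3 -c "
import numpy as np
im=np.load('last.npy',allow_pickle=True).item();g=im['pixels'].min(2)
for r in range(186,240,2): print(r,' '.join('%3d'%v for v in g[r,290:356:2]))"
```

```text
t 20.75 tcp [0.5478 0.0102 0.144 ] R [[0.977, 0.214, -0.001], [0.214, -0.977, -0.0], [-0.001, 0.0, -1.0]] F [-1.6 -0.6 -0.4] w 0.422 g 5.2
[0.63  0.027 0.299] 70.50452501015054
socket_mouth 0.72 [0.5506 0.0155 0.0829] [315. 207.] tool-frame [ 0.0039 -0.0046  0.0611]
plug_waist 0.82 [0.553  0.0128 0.0863] [319. 206.] tool-frame [ 0.0057 -0.0014  0.0576]
tongs_jaws 0.57 [0.5509 0.0114 0.0829] [320. 207.] tool-frame [ 0.0034 -0.0005  0.0611]
186 180 205 198 199 198 198 198 199 198 197 198 197 198 197 198 196 196 195 194 195 195 194 195 193 194 194 195 195 195 195 197 196 200
188 173 178 196 197 196 196 196 196 197 196 198 198 198 198 198 198 198 198 197 196 197 197 198 197 197 196 195 196 194 195 193 194 201
190 174 184 196 196 195 196 197 195 196 196 196 197 197 196 195 196 194 195 196 196 196 196 197 196 197 197 197 197 196 197 197 196 206
192 174 183 195 195 196 196 194 196 196 195 196 195 195 195 195 196 196 194 195 196 196 196 196 196 195 195 195 195 194 194 194 195 210
194 174 189 197 199 198 198 197 197 196 196 195 195 195 195 195 194 193 194 194 194 195 195 194 194 193 194 195 1
[... 2314 characters left out ...]
 104 105 106  20  28
230  33  32 105 106 105 126 167 163 161 161 160 160 159 159 161 160 160 167 160 161 162 162 163 162 162 162 162 108 105 106 105  47  34
232  31  33 103 105 106 164 233 236 238 240 229 213 211 192 170 172 168 234 233 233 167 167 166 157 158 158 159 108 106 105 103  47  31
234  31  46 106 106 105  99 113 112 118 139 158 211 223 223 225 226 229 231 234 238 243 242 242 241 239 190 172 129 102 104 105  65  32
236  27  42 104 107 105 103 114 113 112 114 142 212 235 251 252 249 235 167 112 111 139 138 164 190 197 217 220 162 101 104 104  97  30
238  27  46 106 104 106 104 115 113 113 114 158 213 238 252 252 248 232 144 113 115 113 113 113 112 114 113 113 102  99 104 104  99  27
```

play_rows --pt "0 0 -0.1 0 0 0 149" --pt "0 0 -0.15 0 0 0 149" --pt "0 0 -0.3 0 0 0 149" --pt "0 0 -0.4 0 0 0 149" --pt "0 0 -0.1 0 0 0 149" --pt "0 0 0 0 0 0 149" --pt "0 0 0 0 0 0 149"

```text
clock: 21.82
tool_pos: [0.5475, 0.0104, 0.2064]
tool_rot: [-0.0, 0.994, 0.108, -0.001]
force: [-0.5, -0.1, -1.4]
gripper_width: 0.422
grip_force: 5.2
```

```bash
python3 look.py wrist w16.png socket_mouth plug_waist tongs_jaws; python3 -c "
import numpy as np
from h import *
im=np.load('last.npy',allow_pickle=True).item();g=im['pixels'].min(2)
for z in(.084,.09,.101): print(z,proj(im,[.549,.0094,z]))
for r in range(170,230,2): print(r,' '.join('%3d'%v for v in g[r,290:356:2]))"
```

```text
t 21.82 tcp [0.5475 0.0104 0.2064] R [[0.977, 0.215, -0.001], [0.215, -0.977, -0.0], [-0.001, -0.0, -1.0]] F [-0.5 -0.1 -1.4] w 0.422 g 5.2
[0.63  0.027 0.361] 70.50452501015054
socket_mouth 0.57 [0.5503 0.0131 0.0805] [319. 185.] tool-frame [ 0.0034 -0.002   0.1259]
plug_waist 0.67 [0.5507 0.0138 0.0872] [319. 187.] tool-frame [ 0.004  -0.0026  0.1192]
tongs_jaws 0.56 [0.5491 0.0137 0.1508] [317. 211.] tool-frame [ 0.0023 -0.0029  0.0556]
0.084 [322.58712097 188.34457891]
0.09 [322.58998298 190.05635417]
0.101 [322.59554063 193.38040299]
170 216 216 216 216 215 206 204 204 205 206 206 205 206 208 207 206 208 206 206 205 206 205 205 204 205 204 220 255 255 255 255 255 255
172 215 216 216 215 214 204 205 205 204 205 205 205 205 205 205 205 205 203 205 204 206 205 206 205 205 204 255 255 255 255 255 255 255
174 215 215 214 215 214 205 205 205 204 204 204 204 204 204 204 203 204 204 204 203 204 204 204 203 203 203 255 255 255 255 255 255 255
176 214 214 214 215 214 206 206 206 207 207 207 207 207 207 204 204 204 203 203 203 202 201 201 201 202 218 255 255 255 255 255 255 255
178 213 211
[... 2824 characters left out ...]
 110 109 114 117 117
220 117 116 113 110 110 129 166 163 164 159 117 118 167 230 255 252 185 118 118 117 119 117 120 159 164 168 164  99 111 109 111 118 119
222 119 119 113 111 111 129 166 161 163 158 118 118 118 117 117 119 118 118 119 118 119 119 122 159 164 167 164  99 111 111 111 119 119
224 118 118 111 112 109 105 117 118 118 119 118 119 119 119 118 119 119 117 119 118 118 118 118 119 118 117 117  98 112 109 110 118 118
226  94  97 109 110 109 105 117 117 117 119 117 117 119 118 117 118 119 118 118 118 119 117 119 118 118 118 120  97 111 111 110 114  93
228  32  29 110 111 110 105 118 119 117 119 118 117 118 119 118 118 119 118 117 117 117 118 118 119 118 118 119  96 110 111 111  22  29
```

The plug stands in the bore and the tongs are clear of it. I'm returning to the stand.

play_rows --pt "-0.08 0.4 0 0 0 0 149" --pt "-0.16 0.8 0 0 0 0 149" --pt "-0.17 0.85 0 0 0 0 149" --pt "-0.17 0.85 0 0 0 0 149" --pt "-0.16 0.8 0 0 0 0 149" --pt "-0.1 0.5 0 0 0 0 149" --pt "-0.07 0.3 0 0 0 0 149" --pt "0 0 0 0 0 0 149"

```text
clock: 23.02
tool_pos: [0.5523, -0.2657, 0.2068]
tool_rot: [-0.0, 0.994, 0.107, -0.0]
force: [-0.3, 1.0, -1.1]
gripper_width: 0.416
grip_force: 5.2
```

play_rows --pt "0 0 0.3 0 0 0 149" --pt "0 0 0.3 0 0 0 149" --pt "0 0 0 0 0 0 149" --pt "0 0 0 0 0 0 149" --pt "0 0 0 0 0 0 149"

```text
clock: 23.65
tool_pos: [0.5531, -0.2649, 0.1718]
tool_rot: [0.0, 0.994, 0.108, 0.0]
force: [-0.3, -0.1, 0.2]
gripper_width: 0.417
grip_force: 5.2
```

```bash
python3 look.py wrist w17.png stand_mouth tongs_jaws
python3 - <<'E'
from h import *
im=np.load('last.npy',allow_pickle=True).item();g=im['pixels'].min(2)
P=np.array([.5519,-.2656,.046]);y=np.array([.211,-.977,0]);x=np.array([.977,.211,0])
for a,b in((1,1),(1,-1),(-1,-1),(-1,1)): print('out',proj(im,P+a*.022*x+b*.041*y).round(1),'well',proj(im,P+a*.012*x+b*.030*y).round(1))
for r in range(160,232,2): print(r,' '.join('%3d'%v for v in g[r,254:394:4]))
E
```

```text
t 23.65 tcp [ 0.5531 -0.2649  0.1718] R [[0.977, 0.215, 0.001], [0.215, -0.977, -0.0], [0.001, 0.001, -1.0]] F [-0.3 -0.1  0.2] w 0.417 g 5.2
[ 0.635 -0.248  0.327] 70.50452501015054
stand_mouth 0.83 [ 0.4185 -0.2645  0.0627] [295. 305.] tool-frame [-0.1314 -0.0293  0.109 ]
stand_mouth 0.64 [ 0.6807 -0.2891  0.0343] [375.  64.] tool-frame [0.1194 0.051  0.1376]
stand_mouth 0.6 [ 0.5501 -0.2638  0.0452] [320. 191.] tool-frame [-0.0028 -0.0018  0.1266]
tongs_jaws 0.82 [ 0.5561 -0.2636  0.1144] [320. 209.] tool-frame [ 0.0032 -0.0007  0.0574]
out [362.1 169.4] well [351.  178.9]
out [281.3 169. ] well [292.4 178.6]
out [282.9 209.6] well [293.  200.7]
out [360.2 209.9] well [350.1 201. ]
160  63  64  63  65  62  61  64  62  63  68  66  65  66  64  64  66  65  63  63  65  64  66  63  65  98  98  97  97  97  96  97  97  97  98  97
162  63  63  63  64  62  62  64  61  78  96  95  95  95  97  94  94  95  96  97  94  96  96  94  95  94  96  98  97  97  99  97  99  99  97  98
164  62  64  63  64  64  63  62  62  95  97  98  96  97  97  98  94  96  97  98  96  98  97  98  98  96  96  98  96  9
[... 4077 characters left out ...]
  86  84  84  87  87  84  81  78 126 124  87  87  86  85  87  86  89 124 125  79  79  87  83  85  84  86  88  86  85  85  86
224  87  85  85  82  88  85  86  86  86  87  80  80  86  85  84  85  85  87  86  86  87  86  83  79  80  85  88  86  86  87  87  84  84  84  86
226  88  86  86  86  87  86  86  84  82  67  79  79  85  85  85  85  87  87  88  87  87  87  83  79  81  66  66  66  86  87  85  87  86  85  86
228  86  86  87  86  86  85  82  24  23  14  78  81  85  87  85  87  86  85  86  86  85  86  86  80  80  17  27  27  61  87  88  84  85  86  86
230  87  85  84  86  86  87  39  23  27  23  78  79  86  87  85  86  85  84  83  88  85  86  85  78  79  26  22  30  33  85  87  85  84  86  89
```

play_rows --pt "0 0 0.4 0 0 0 149" --pt "0 0 0.4 0 0 0 149" --pt "0 0 0.2 0 0 0 149" --pt "0 0 0.12 0 0 0 149" --pt "0 0 0.12 0 0 0 149" --pt "0 0 0 0 0 0 149"

```text
clock: 24.55
tool_pos: [0.5527, -0.2649, 0.0968]
tool_rot: [-0.0, 0.994, 0.108, -0.0]
force: [0.6, -0.2, -0.7]
gripper_width: 0.414
grip_force: 5.2
```

Inside the well with no contact force. Going on to just above the floor.

play_rows --pt "0 0 0.15 0 0 0 149" --pt "0 0 0.15 0 0 0 149" --pt "0 0 0.1 0 0 0 149" --pt "0 0 0.04 0 0 0 149" --pt "0 0 0 0 0 0 149" --pt "0 0 0 0 0 0 149"

```text
clock: 25.3
tool_pos: [0.5528, -0.265, 0.0707]
tool_rot: [0.0, 0.994, 0.108, 0.0]
force: [-0.1, -1.2, -1.4]
gripper_width: 0.416
grip_force: 5.2
```

play_rows --pt "0 0 0.035 0 0 0 149" --pt "0 0 0 0 0 0 149" --pt "0 0 0 0 0 0 149"

```text
clock: 25.68
tool_pos: [0.5527, -0.265, 0.0684]
tool_rot: [0.0, 0.994, 0.108, 0.0]
force: [-1.1, -0.1, -0.2]
gripper_width: 0.416
grip_force: 5.2
```

play_rows --pt "0 0 0 0 0 0 144" --pt "0 0 0 0 0 0 138" --pt "0 0 0 0 0 0 120" --pt "0 0 0 0 0 0 60" --pt "0 0 0 0 0 0 0" --pt "0 0 0 0 0 0 0" --pt "0 0 0 0 0 0 0"

```text
clock: 26.55
tool_pos: [0.5527, -0.2649, 0.0684]
tool_rot: [0.0, 0.994, 0.108, 0.0]
force: [0.5, -0.7, -1.0]
gripper_width: 0.945
grip_force: 0.0
```

```bash
python3 look.py wrist w18.png tongs_jaws tongs_grip
```

```text
t 26.55 tcp [ 0.5527 -0.2649  0.0684] R [[0.977, 0.215, 0.0], [0.215, -0.977, -0.0], [0.0, 0.0, -1.0]] F [ 0.5 -0.7 -1. ] w 0.945 g 0.0
[ 0.635 -0.248  0.223] 70.50452501015054
```

Released; lifting straight away.

play_rows --pt "0 0 -0.2 0 0 0 0" --pt "0 0 -0.5 0 0 0 0" --pt "0 0 -0.8 0 0 0 0" --pt "0 0 -0.8 0 0 0 0" --pt "0 0 -0.6 0 0 0 0" --pt "-0.8 0 -0.2 0 0 0 0" --pt "-0.8 0 0 0 0 0 0" --pt "0 0 0 0 0 0 0"

```text
clock: 27.7
tool_pos: [0.4559, -0.2872, 0.2559]
tool_rot: [0.001, 0.994, 0.106, -0.0]
force: [0.8, -0.5, -0.4]
gripper_width: 1.0
grip_force: 0.0
```

play_rows --pt "-0.6 0.5 0 0 0 0 0" --pt "0 0 0 0 0 0 0" --pt "0 0 0 0 0 0 0"

```text
clock: 28.08
tool_pos: [0.4312, -0.322, 0.2547]
tool_rot: [-0.0, 0.994, 0.108, 0.0]
force: [0.0, 0.7, -0.1]
gripper_width: 1.0
grip_force: 0.0
```

```bash
for c in wrist scene top; do python3 look.py $c e_$c.png tongs_grip tongs_jaws plug_waist socket_mouth plug_tall_mid plug_ball_mid; done
```

```text
t 28.07 tcp [ 0.4312 -0.322   0.2547] R [[0.977, 0.215, 0.001], [0.215, -0.977, 0.0], [0.001, -0.0, -1.0]] F [ 0.   0.7 -0.1] w 1.0 g 0.0
[ 0.513 -0.305  0.41 ] 70.50452501015054
tongs_grip 0.66 [ 0.5582 -0.2646  0.0826] [294.  51.] tool-frame [ 0.1362 -0.0287  0.1722]
tongs_grip 0.44 [ 0.5565 -0.2601  0.0137] [295.  61.] tool-frame [ 0.1355 -0.0335  0.2411]
tongs_jaws 0.56 [ 0.5554 -0.2621  0.0114] [297.  63.] tool-frame [ 0.1339 -0.0317  0.2434]
socket_mouth 0.59 [ 0.5539 -0.2651  0.0805] [294.  56.] tool-frame [ 0.1319 -0.0291  0.1743]
t 28.43 tcp [ 0.4306 -0.322   0.2543] R [[0.976, 0.216, -0.0], [0.216, -0.976, 0.0], [0.0, -0.0, -1.0]] F [-0.  -0.   0.3] w 1.0 g 0.0
[0.993 0.388 0.785] 53.46668867838784
tongs_grip 0.81 [ 0.5521 -0.2595  0.0819] [234. 161.] tool-frame [ 0.1321 -0.0348  0.1724]
tongs_jaws 0.61 [ 0.5475 -0.2628  0.008 ] [238. 180.] tool-frame [ 0.1269 -0.0326  0.2463]
plug_waist 0.56 [0.544  0.0074 0.0914] [315. 207.] tool-frame [ 0.1818 -0.2972  0.1629]
socket_mouth 0.71 [0.5516 0.0122 0.0804] [314. 213.] tool-frame [ 0.1902 -0.3003  0.1739]
socket_mouth 0.27 [0.5
[... 713 characters left out ...]
0.55   0.0129 0.0908] [316. 194.] tool-frame [ 0.189  -0.3019  0.1635]
plug_waist 0.3 [0.5506 0.0153 0.0773] [316. 195.] tool-frame [ 0.1901 -0.3041  0.177 ]
plug_waist 0.2 [ 0.552  -0.2653  0.012 ] [420. 195.] tool-frame [ 0.1313 -0.0298  0.2423]
socket_mouth 0.81 [0.5512 0.0104 0.0789] [318. 194.] tool-frame [ 0.1896 -0.2992  0.1754]
socket_mouth 0.22 [0.5531 0.0105 0.0921] [317. 193.] tool-frame [ 0.1915 -0.2989  0.1622]
plug_tall_mid 0.46 [0.559  0.2684 0.0328] [222. 197.] tool-frame [ 0.2526 -0.5495  0.2215]
plug_tall_mid 0.17 [0.564  0.3073 0.0319] [208. 195.] tool-frame [ 0.2659 -0.5865  0.2224]
plug_ball_mid 0.45 [0.5656 0.3066 0.0288] [208. 195.] tool-frame [ 0.2673 -0.5854  0.2255]
```

```bash
python3 -c "
from h import *
print(close_job())"
```

```text
the job is handed in; nothing more can be done
None
```

I handed the job in at about 29 s of the 61 s allowed. By force and camera readings the spool plug is fully home in the socket, the tongs stand upright in their stand, and the other two plugs are still in the rack; the hand-in returned no verdict.

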